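# Fasten the light-pad driver's cover and switch it on

## Robot

A 7-joint arm with a two-finger parallel gripper is mounted at the origin on the work surface. World frame = base frame: x ahead of the robot, y to its left, z up, the work surface at z = 0. Lengths are in m, angles in degrees, forces in N, time in s.
With the tool pointing down it reaches from about 0.425 to 0.875 m from the base axis. Payload 4.7 kg.
Tool frame: the origin (TCP) lies at the very end of the fingers, on their centre line; the grasp point (between the pads) lies 19 mm behind it; z points along the fingers, y is the line along which they close (so a half turn about z gives the same grasp; the last joint's range is limited). The gripper opens to 87 mm and grips with 3 to 60 N. Pads are 19 mm wide; open, the fingers measure 117 mm over their backs; the gripper's body (75 mm by 190 mm) begins 51 mm behind the grasp point.
Start: joints at [75.35, 18.392, -4.016, 83.108, 1.295, 78.541, -3.26], TCP at [0.173, -0.627, 0.188] pointing down, gripper open.
Joint ranges: [-163.93, 163.93], [-17.29, 119.83], [-79.2, 71.16], [3.27, 140.29], [-89.18, 269.18], [5.43, 117.66], [-154.24, 154.24]. Speed limits (degrees/s): [147.25, 147.25, 180, 180, 180, 180, 180].

## Interface

Orientations are given as [roll, pitch, yaw] about the fixed x, y, z axes, in that order (R = Rz(yaw) Ry(pitch) Rx(roll)).
In Python, from cell import get_obs, read_camera, sign_off, silhouettes gives the robot as it stands.
- The arm moves only by the tool play_rows, never from a script. Its argument "steps" is a list that holds one entry, the list of rows, each a list of 7 numbers: the shift along the tool's x, y, z in m, then the turn, a rotation vector about the tool's x, y, z in rad, then the finger opening in m, from 0 to 0.087. A call has 1 to 12 rows; each row shifts and turns the commanded pose from where the row before left it, along the tool's axes as they then stand; what a row does not reach is not made up. A row lasts 1/10 s, in which the tool goes at most 50 mm and 8.59 degrees, less where a joint would pass 70% of its speed; a pose out of reach is approached as far as the arm can. A call is refused whole if a number of a shift passes 0.05 or a number of a turn 0.15, either way. A call with a gripper value outside its range is refused whole. The fingers move at their own pace and stop on an object; "force" is the grip in N (left out, the last holds). Time passes only in rows, so rows that do not move let the fingers close. It gives the time, the measured TCP pose, the force, the opening and the grip force at its end, in the units of the state.
- get_obs(): the state, without advancing time (a new reading comes with each control period).
- read_camera(name): name is "side" or "top"; returns a dict with "frame" (420x560x3 uint8, red, green, blue), "intrinsics" (3x3 intrinsics, pixels), "k1" (the pictures are not rectified: a ray, as slopes to the right and down, at radius r is drawn at 1 + k1 r^2 times it, then the intrinsics apply), "view" (4x4, takes a point from world to camera coordinates). Camera axes: x right, y up, looking along -z (the intrinsics and any distortion apply to the point x, -y, -z); pixel columns grow to the right and rows downward; lengths in m; the calibration is good to about 2 mm. A picture is of the moment at which its call begins. There is no depth.
- sign_off(): hands the job in; it is judged then, once.
Trained networks look in the newest picture that a camera, given by its name, has taken for a name from the list of things; names that differ only in an ending like _2 or _b are one class to them, and where a whole thing is asked for, a point or a joint stands for the part that bears it (a point fixed in the world has none). Each returns a list of dicts, best first, with "p" (0 to 1); they miss things now and then, are a little off and sometimes report something else, mostly with a low value. They report only what shows in the picture. A call takes as long as a camera call. They do not tell look-alikes from the thing itself.
- silhouettes(camera, name): "pixels" (420x560 bool, what is visible of it) and "extent" ([left, top, right, bottom] in pixels, round what is visible of it).
The state is a dict: "time_s": time; "qpos": joint angles; "joint_velocities": joint speeds; "effort": joint torques, N m; "tool_pos": TCP position; "tool_rot": TCP orientation; "force": force on the tool from outside, world axes, zero at the start; "wrist_torque": the same for the moment, N m; "grip_width": finger opening in m; "grasp_force": force on a finger pad.
Only numpy, scipy, OpenCV 4.12 (cv2) and the standard library are available. Lean on these libraries where they do the work, as an engineer would, in place of code of your own. Each camera call takes 0.05 s, during which the arm holds its last target. There are 200 camera calls.

## Task

The white sloping cover of the light pad's driver housing is held by four push rivets, and two of them still have their centre pins sticking out. Press both of those pins fully home, flush with their collars, without forcing the cover so hard that it could crack (stay under 30 N); only then flip the toggle switch on the separate grey box over to its other side so that it clicks on. Leave the jars where they stand.

Things in the scene. Friction and masses are not known exactly. Their poses are not given: they have to be found in the camera images.
- housing: Grey wedge-shaped housing, fixed; 112 mm deep (x), 190 mm wide (y), 22 mm high at its front (-x, towards the robot) and 76 mm at its back. Origin under its centre, on the table. Its face slopes up to the back at 0.45 rad and carries the white cover, parallel to the face, its top 9 to 26 mm above the face.
- cover_mid (a point): Middle of the cover's top; z outward, x up the slope, y level. Cover 112 x 178 x 6 mm; rivets at x = +-30, y = +-62 mm, collars' tops at z = 3 mm; only upper-left (+y) and lower-right (-y) are not set. The cover is sprung: it sinks squarely under load (about 0.6 N per mm) to a hard stop 1 to 10 mm below rest, a depth that differs each time and cannot be seen, and rises again.
- pin_a (a joint): Centre pin of the upper-left rivet (up the slope, +y side). Grey plastic, 10 mm across, slides square to the cover in a fixed black collar (24 mm across, 3 mm thick). Value = depth pressed in, m: 0 stands 9 mm proud of the collar, 0.009 is flush with the collar's top, its stop. Friction grips it (between 5 and 10 N to move): it stays where it is left.
- pin_a_top (a point): Middle of the flat top of pin_a, moves with the pin. Its z axis points outward, square to the cover (0.45 rad from vertical, leaning to the housing's front), its x axis up the slope, its y axis level.
- pin_b (a joint): Centre pin of the lower-right rivet (down the slope, -y side). Grey plastic, 10 mm across, slides square to the cover in a fixed black collar (24 mm across, 3 mm thick). Value = depth pressed in, m: 0 stands 9 mm proud of the collar, 0.009 is flush with the collar's top, its stop. Friction grips it (between 5 and 10 N to move): it stays where it is left.
- pin_b_top (a point): Middle of the flat top of pin_b, moves with the pin. Its z axis points outward, square to the cover (0.45 rad from vertical, leaning to the housing's front), its x axis up the slope, its y axis level.
- switch_box: Grey box, fixed, 90 mm (x) x 75 mm (y) x 55 mm high, origin under its centre on the table; the toggle stands in the middle of its top, in a round 22 mm bushing that rises to 64 mm above the table.
- toggle (a joint): Steel bat lever on the box, 48 mm long, 12 mm across near its tip, hinged about the box's y axis 61 mm above the table over the box's origin. 0 = off, leaning 0.45 rad to the box's front (-x); 0.9 = on, leaning 0.45 rad to the back (+x). It snaps over centre at 0.45: before that it springs back, past it jumps to the other end. About 4 N at the tip, pushed to +x, moves it.
- toggle_tip (a point): Top end of the lever, 48 mm from its hinge, moves with it. z axis points along the lever away from its hinge, y along the hinge.
- jar_1: White lidded jar, 48 mm across, 52 mm high, loose, upright, behind the housing; origin under its centre. A bystander.
- jar_2: White lidded jar, 40 mm across, 42 mm high, loose, upright, behind the switch box; origin under its centre. A bystander.
- jar_3: White lidded jar, 52 mm across, 58 mm high, loose, upright, off to the left (+y); origin under its centre. A bystander.
There are look-alikes about, which are no part of the job. What is shaped like the switch_box but blue or yellow is not meant.

How it is judged:
By the outcome, as a careful person would: the job done as asked, in the order asked, and still so for the second after the job is handed in, with the robot touching nothing.
It also fails if it takes over 46 s, if anything falls off the work surface, if the arm or the gripper's body presses on something with over 40 N, if the wrist force passes 120 N, or if a joint passes its speed limit or range.

## Working session

There is one attempt and no reset: what is moved stays moved. The work goes in short steps, Python scripts to look and compute and a tool call to move; the robot and the scene stay as the last step left them, time stands still between calls to the robot, and variables do not carry over. Pictures are saved under pics/ and viewed, at most 10 in all, crops included, and the job is handed in when it is done.

Besides the shell and the picture viewer there is one more tool, called after ">>>" by a JSON object that holds its "fn" and its "kwargs". play_rows: Moves the arm, as the interface text tells. Its arguments: {"type":"object","properties":{"steps":{"type":"array","items":{"type":"array","items":{"type":"array","items":{"type":"number"}}}},"force":{"type":"number"}},"required":["steps"]}

```bash
mkdir -p pics; ls; python3 - <<'E'
from cell import *
import cv2,numpy as np
for c in("side","top"):
    d=read_camera(c); cv2.imwrite(f"pics/{c}0.png",d["frame"][:,:,::-1])
    print(c,d["intrinsics"],d["k1"],np.round(d["view"],4).tolist())
    for n in("housing","pin_a","switch_box","toggle","toggle_tip","jar_1"):
        for r in silhouettes(c,n):
            ys,xs=np.nonzero(r["pixels"]); print(n,round(r["p"],2),np.round(r["extent"]),xs.mean().round(1),ys.mean().round(1))
print(get_obs())
E
```

```text
pics
side [[511.72740655   0.         285.91298677]
 [  0.         511.72740655 212.15355005]
 [  0.           0.           1.        ]] -0.16153658227421416 [[0.9409, -0.3386, 0.0015, -0.5353], [0.1816, 0.5084, 0.8417, -0.195], [-0.2857, -0.7917, 0.5399, -0.8972], [0.0, 0.0, 0.0, 1.0]]
housing 0.58 [234. 174. 310. 250.] 272.1 213.9
housing 0.34 [308. 264. 319. 278.] 314.4 268.8
switch_box 0.9 [287. 264. 349. 322.] 318.4 291.7
switch_box 0.79 [356. 305. 423. 377.] 389.0 338.0
switch_box 0.71 [213. 299. 276. 361.] 244.5 329.9
switch_box 0.56 [201. 244. 260. 303.] 227.9 274.6
toggle 0.66 [311. 261. 319. 276.] 314.2 268.5
toggle 0.54 [216. 247. 222. 258.] 219.7 251.5
toggle_tip 0.58 [389. 306. 394. 325.] 389.6 315.0
toggle_tip 0.46 [214. 247. 228. 257.] 220.4 252.3
toggle_tip 0.39 [308. 262. 318. 282.] 314.7 269.0
jar_1 0.83 [347. 247. 370. 273.] 356.9 258.9
jar_1 0.77 [213. 164. 233. 191.] 222.7 176.4
jar_1 0.55 [316. 200. 336. 224.] 325.0 210.2
top [[541.97690425   0.         280.72884504]
 [  0.         541.97690425 203.93925191]
 [  0.           0.           1.        ]] -0.18713318
[... 813 characters left out ...]
me_s': 0.7, 'qpos': array([75.3521015 , 18.3897987 , -4.01690789, 83.10458431,  1.29431656,
       78.54043407, -3.25895455]), 'joint_velocities': array([ 0.04123429,  0.0483412 , -0.14993008,  0.01366978, -0.05512164,
        0.00025294,  0.09910415]), 'effort': array([ 4.99450707e-04, -4.90946889e+01, -4.02761456e-01, -3.12711024e+01,
       -6.35460578e-02,  3.34813271e-02,  8.28171835e-06]), 'tool_pos': array([ 0.17322016, -0.62655078,  0.18853677]), 'tool_rot': array([1.79989725e+02, 1.65479442e-03, 1.54583052e+01]), 'force': array([1.03737032, 0.51472817, 0.52452514]), 'wrist_torque': array([-0.00833734, -0.02063486, -0.01193462]), 'grasp_force': 0.0, 'grip_width': 0.08700349014580155}
```

```bash
python3 - <<'E'
import cv2
a=cv2.imread("pics/side0.png");b=cv2.imread("pics/top0.png")
cv2.imwrite("pics/s1.png",cv2.resize(a[150:390,180:440],None,fx=2.5*1.2,fy=2.5,interpolation=cv2.INTER_CUBIC)) if 0 else cv2.imwrite("pics/s1.png",cv2.resize(a[150:390,170:440],(675,600),interpolation=cv2.INTER_CUBIC))
cv2.imwrite("pics/t1.png",cv2.resize(b[130:330,100:480],(798,420),interpolation=cv2.INTER_CUBIC))
E
```

```text
(no output)
```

View pics/s1.png

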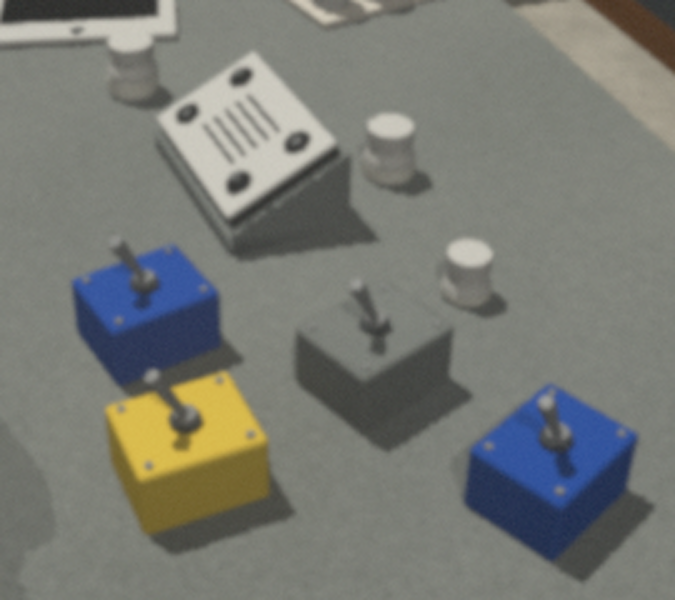

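View pics/t1.png

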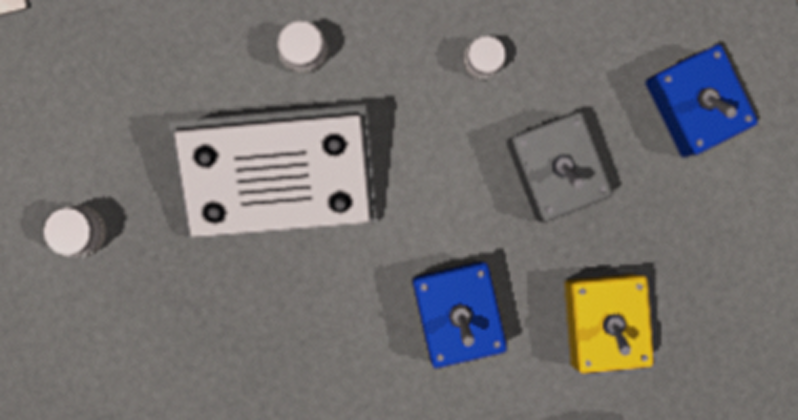

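The side view shows the wedge with its collars at about crop (187,113), (241,76), (238,181) and (297,141). It also shows the grey box at (375,340) with its jars clear. The top view shows collars at (205,156), (334,145), (213,213) and (340,202), and the grey box at (563,165). I'll zoom in to get precise positions.

```bash
python3 - <<'E'
import cv2,numpy as np
a=cv2.imread("pics/side0.png");b=cv2.imread("pics/top0.png")
R=lambda i,y,x,h,w:cv2.resize(i[y:y+h,x:x+w],(w*6,h*6),interpolation=cv2.INTER_CUBIC)
A=R(a,165,225,50,66);A2=R(a,255,285,50,66);B=R(b,180,180,50,66);B2=R(b,178,330,50,66);B=R(b,190,180,50,106)
B2=R(b,175,335,50,66)
im=np.zeros((600,796,3),np.uint8)
A=R(a,168,228,50,66);A2=R(a,258,285,50,66)
im[:300,:396]=A;im[:300,400:796]=A2
im[300:,:396]=cv2.resize(b[190:240,185:285],(396,198)).repeat(1,0) if 0 else 0
B=cv2.resize(b[178:253,184:283],(396,300),interpolation=cv2.INTER_CUBIC)
im[300:,:396]=B; im[300:,400:796]=R(b,183,335,50,66)
im=np.clip(im*1.6,0,255).astype(np.uint8) if 0 else (255*(im/255.)**.6).astype(np.uint8)
cv2.imwrite("pics/z1.png",im)
E
```

```text
(no output)
```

View pics/z1.png

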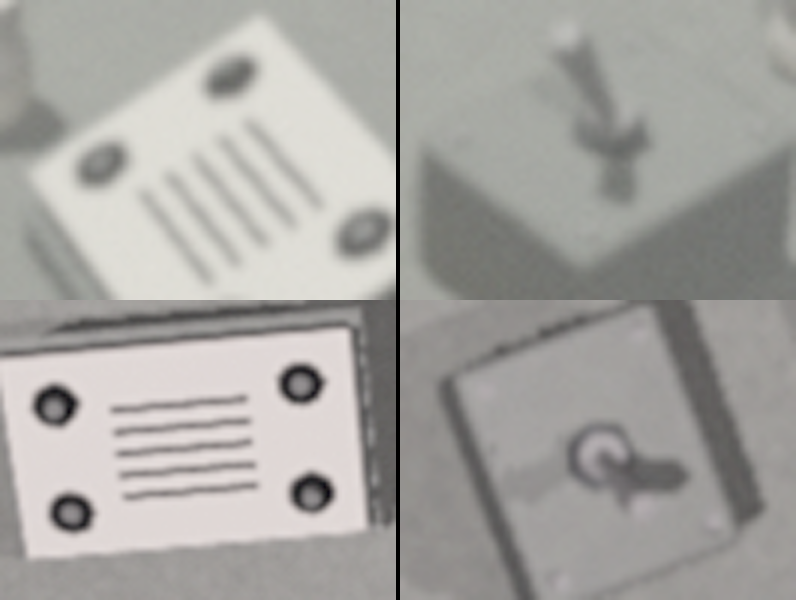

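The top view shows the collars clearly. On the grey box it shows the bushing at (602,457), with the lever leaning toward the lower right (the dark streak is its shadow). The side view shows the lever tip at (566,36). Next I'll fit the poses.

```bash
cat > h.py <<'E'
import numpy as np
from scipy.optimize import least_squares
from scipy.spatial.transform import Rotation as Ro
CAM={'side':(511.727,285.913,212.154,-.161537,np.array([[0.9409,-0.3386,0.0015,-0.5353],[0.1816,0.5084,0.8417,-0.195],[-0.2857,-0.7917,0.5399,-0.8972]])),
'top':(541.977,280.729,203.939,-.187133,np.array([[-0.0074,-1.0,-0.0039,0.0297],[0.9981,-0.0076,0.0613,-0.5936],[-0.0613,-0.0034,0.9981,-1.1218]]))}
def proj(c,P):
    f,cx,cy,k,V=CAM[c];p=V[:,:3]@P+V[:,3];u=np.array([p[0],-p[1]])/-p[2]
    return f*u*(1+k*u@u)+[cx,cy]
Rz=lambda a:Ro.from_euler('z',a).as_matrix()
Ry=lambda a:Ro.from_euler('y',a).as_matrix()
def cover(p,l):  # housing x,y,yaw,h
    R=Rz(p[2])@Ry(-.45)
    mid=np.array([p[0],p[1],0])+Rz(p[2])@np.array([0,0,.049])+R@[0,0,p[3]]
    return mid+R@np.array(l),R
E
cat > fit.py <<'E'
from h import *
m=.001
H=[('top',30,62,3,197.75,204.25),('top',30,-62,3,259.25,199),('top',-30,62,3,202,231.5),('top',-30,-62,3,262,226.25),
('side',-30,62,3,245.2,195.3),('side',30,62,3,266.5,180.8),('side',30,-62,3,288.8,206.8),('side',-30,-62,3,265.2,222.4),
('side',-56,89,0,233.5,196.7),('side',56,89,0,271.7,170.5),('top',-56,89,0,191,242.25),('top',-56,-89,0,275.2,234.75),('top',56,-89,0,272,184.5)]
rf=lambda p:np.concatenate([proj(c,cover(p,[x*m,y*m,z*m])[0])-[u,v] for c,x,y,z,u,v in H])
s=least_squares(rf,[.6,.1,0,.018],loss='soft_l1');print("housing",s.x.round(4));print(rf(s.x).reshape(-1,2).round(1).tolist())
for n,l in(("a",[.03,.062,.012]),("b",[-.03,-.062,.012])):
    P,R=cover(s.x,l);print(n,P.round(4),[proj(c,P).round(1).tolist() for c in CAM])
t=.45
B=[('top',45,37.5,55,343.3,196.3),('top',45,-37.5,55,377.5,183.8),('top',-45,-37.5,55,391.7,219.7),('top',-45,37.5,55,357.5,232.7),
('side',-45,37.5,55,289.2,283),('side',-45,-37.5,55,315.5,302.7),('top',0,0,64,368.7,209.2),('side',0,0,64,320,281.3),
('side',-48*np.sin(t),0,61+48*np.cos(t),312.7,264),('top',-48*np.sin(t),0,61+48*np.cos(t),375,217)]
bf=lambda p:np.concatenate([proj(c,np.array([p[0],p[1],0])+Rz(p[2])@np.array([x*m,y*m,z*m]))-[u,v] for c,x,y,z,u,v in B])
s=least_squares(bf,[.58,-.13,.35],loss='soft_l1');print("box",s.x.round(4));print(bf(s.x).reshape(-1,2).round(1).tolist())
p=s.x;print("tip",(np.array([p[0],p[1],0])+Rz(p[2])@np.array([-48*np.sin(t),0,61+48*np.cos(t)])*m).round(4))
E
python3 fit.py
```

```text
housing [0.5751 0.1283 0.0774 0.0109]
[[0.0, -0.1], [-0.1, -0.1], [-0.2, -0.4], [-0.1, -0.2], [0.1, -0.0], [0.4, -0.2], [0.4, -0.1], [0.6, 0.4], [-0.8, 0.3], [0.4, -0.3], [-0.2, 0.6], [0.9, 1.0], [-0.5, 0.6]]
a [0.5873 0.1914 0.0827] [[265.2, 177.9], [197.3, 205.9]]
b [0.543  0.0636 0.0566] [[264.0, 220.0], [261.9, 227.9]]
box [ 0.5793 -0.1534  0.345 ]
[[0.0, -1.4], [-0.2, -1.4], [1.1, 3.8], [1.3, 3.6], [-1.5, -3.0], [0.5, -0.6], [0.1, -0.2], [0.7, -5.1], [-0.0, -0.9], [0.8, 1.0]]
tip [ 0.5597 -0.1604  0.1042]
```

```bash
cat > plan.py <<'E'
from h import *
from cell import get_obs
HP=[0.5751,0.1283,0.0774,0.0109]; BX=[0.5793,-0.1534,0.345]
FLIP=Ro.from_euler('x',180,degrees=True).as_matrix()
PIN={'a':[.03,.062,.003],'b':[-.03,-.062,.003]}
def cur():
    o=get_obs();return o,np.array(o['tool_pos']),Ro.from_euler('xyz',o['tool_rot'],degrees=True).as_matrix()
def pinpose(k,d):   # d = height of TCP above the collar top at rest
    l=list(PIN[k]);l[2]+=d;P,R=cover(HP,l);return P,R@FLIP
def boxpose(x,y,z,extra=0):
    return np.array([BX[0],BX[1],0])+Rz(BX[2])@np.array([x,y,z]),Rz(BX[2]+extra)@FLIP
def show(P,R):
    o,p,Rc=cur()
    print('t',round(o['time_s'],2),'pos',p.round(4),'q',o['qpos'].round(0),'F',o['force'].round(1),'fz_tool',(Rc.T@o['force']).round(1),'w',o['grip_width'].round(4))
    print('target',P.round(4),'shift tool mm',(Rc.T@(P-p)*1e3).round(1),'rotvec',Ro.from_matrix(Rc.T@R).as_rotvec().round(3))
E
python3 - <<'E'
from plan import *
show(*pinpose('b',.045))
E
```

```text
Traceback (most recent call last):
  File "plan.py", line 14, in show
    print('t',round(o['time_s'],2),'pos',p.round(4),'q',o['qpos'].round(0),'F',o['force'].round(1),'fz_tool',(Rc.T@o['force']).round(1),'w',o['grip_width'].round(4))
                                                                                                                                            ^^^^^^^^^^^^^^^^^^^^^
AttributeError: 'float' object has no attribute 'round'
```

```bash
sed -i "s/o\['grip_width'\].round(4)/round(o['grip_width'],4)/" plan.py
python3 - <<'E'
from plan import *
show(*pinpose('b',.06))
E
```

```text
t 0.7 pos [ 0.1732 -0.6266  0.1885] q [75. 18. -4. 83.  1. 79. -3.] F [1.  0.5 0.5] fz_tool [ 1.1 -0.2 -0.5] w 0.087
target [0.5209 0.0619 0.1025] shift tool mm [ 518.6 -570.9   85.9] rotvec [-0.043  0.449  0.189]
```

>>> {"fn": "play_rows", "kwargs": {"steps": [[[0.022,-0.024,0,0,0,0,0],[0.022,-0.024,0,0,0,0,0],[0.022,-0.024,0,0,0,0,0],[0.022,-0.024,0,0,0,0,0],[0.022,-0.024,0,0,0,0,0],[0.022,-0.024,0,0,0,0,0],[0.022,-0.024,0,0,0,0,0],[0.022,-0.024,0,0,0,0,0],[0.022,-0.024,0,0,0,0,0],[0.022,-0.024,0,0,0,0,0],[0.022,-0.024,0,0,0,0,0],[0.022,-0.024,0,0,0,0,0]]], "force": 20}}

```text
time_s: 1.9
tool_pos: [0.3514, -0.2774, 0.1887]
tool_rot: [179.9, -0.0, 15.5]
force: [-0.2, -0.0, 0.6]
grip_width: 0.0026
grasp_force: 0.0
```

>>> {"fn": "play_rows", "kwargs": {"steps": [[[0.022,-0.024,0,0,0,0,0],[0.022,-0.024,0,0,0,0,0],[0.022,-0.024,0,0,0,0,0],[0.022,-0.024,0,0,0,0,0],[0.022,-0.024,0,0,0,0,0],[0.022,-0.024,0,0,0,0,0],[0.022,-0.024,0,0,0,0,0],[0.022,-0.024,0,0,0,0,0],[0.022,-0.024,0,0,0,0,0],[0.022,-0.024,0,0,0,0,0],[0.022,-0.024,0,0,0,0,0],[0,0,0,0,0,0,0]]]}}

```text
time_s: 3.1
tool_pos: [0.5148, 0.0459, 0.1889]
tool_rot: [-179.8, -0.1, 15.9]
force: [0.0, -0.4, 0.7]
grip_width: 0.0004
grasp_force: 0.0
```

```bash
python3 - <<'E'
from plan import *
show(*pinpose('b',.06))
E
```

```text
t 3.1 pos [0.5148 0.0459 0.1889] q [ 37.   5. -47. 101.   4.  76. -85.] F [ 0.  -0.4  0.7] fz_tool [-0.1  0.4 -0.7] w 0.0004
target [0.5209 0.0619 0.1025] shift tool mm [ 10.  -13.5  86.4] rotvec [-0.048  0.446  0.196]
```

>>> {"fn": "play_rows", "kwargs": {"steps": [[[0.002,-0.003,0,-0.01,0.09,0.04,0],[0.002,-0.003,0,-0.01,0.09,0.04,0],[0.002,-0.003,0,-0.01,0.09,0.04,0],[0.002,-0.003,0,-0.01,0.09,0.04,0],[0.002,-0.003,0,-0.01,0.09,0.04,0],[0,0,0,0,0,0,0],[0,0,0,0,0,0,0]]]}}

```text
time_s: 3.8
tool_pos: [0.5192, 0.0532, 0.1939]
tool_rot: [178.9, -22.3, 5.8]
force: [-0.3, -0.0, 0.3]
grip_width: 0.0003
grasp_force: 0.0
```

```bash
python3 - <<'E'
from plan import *
show(*pinpose('b',.03))
E
```

```text
t 3.8 pos [0.5192 0.0532 0.1939] q [ 28. -17. -32. 120. -10.  53. -84.] F [-0.3 -0.   0.3] fz_tool [-0.1  0.  -0.3] w 0.0003
target [0.5339 0.0629 0.0755] shift tool mm [-30.5 -10.4 115.3] rotvec [0.009 0.06  0.023]
```

>>> {"fn": "play_rows", "kwargs": {"steps": [[[-0.006,-0.002,0.015,0,0,0,0],[-0.006,-0.002,0.015,0,0,0,0],[-0.006,-0.002,0.015,0,0,0,0],[-0.006,-0.002,0.015,0,0,0,0],[-0.006,-0.002,0.015,0,0,0,0],[0,0,0.015,0.002,0.015,0.006,0],[0,0,0,0.002,0.015,0.006,0],[0,0,0,0.002,0.015,0.006,0],[0,0,0,0.002,0.015,0.006,0],[0,0,0,0,0,0,0]]]}}

```text
time_s: 4.8
tool_pos: [0.5248, 0.0603, 0.0992]
tool_rot: [179.9, -25.8, 4.1]
force: [-0.3, 0.2, 0.2]
grip_width: 0.0003
grasp_force: 0.0
```

```bash
python3 - <<'E'
from plan import *
show(*pinpose('b',.015))
E
```

```text
t 4.8 pos [0.5248 0.0603 0.0992] q [ 28. -13. -36. 130.  -9.  36. -88.] F [-0.3  0.2  0.2] fz_tool [-0.2 -0.2 -0.3] w 0.0003
target [0.5404 0.0634 0.062 ] shift tool mm [-1.9 -2.  40.4] rotvec [ 0.003 -0.001 -0.005]
```

>>> {"fn": "play_rows", "kwargs": {"steps": [[[-0.001,-0.001,0.012,0,0,0,0],[-0.001,-0.001,0.012,0,0,0,0],[0,0,0.01,0,0,0,0],[0,0,0,0,0,0,0],[0,0,0,0,0,0,0],[0,0,0,0,0,0,0]]]}}

```text
time_s: 5.4
tool_pos: [0.538, 0.0638, 0.0678]
tool_rot: [180.0, -25.8, 4.2]
force: [0.2, 0.2, 0.3]
grip_width: 0.0004
grasp_force: 0.0
```

```bash
python3 - <<'E'
from plan import *
import cv2
show(*pinpose('b',.009))
from cell import read_camera
a=read_camera("side")["frame"][:,:,::-1];b=read_camera("top")["frame"][:,:,::-1]
im=np.hstack([cv2.resize(a[165:265,215:315],(396,396),interpolation=3),cv2.resize(b[165:265,195:295],(396,396),interpolation=3)])
cv2.imwrite("pics/p2.png",im)
E
```

```text
t 5.4 pos [0.538  0.0638 0.0678] q [ 29.  -8. -39. 130.  -4.  31. -93.] F [0.2 0.2 0.3] fz_tool [ 0.3 -0.2 -0.2] w 0.0004
target [0.543  0.0636 0.0566] shift tool mm [-0.4  0.6 12.3] rotvec [ 0.003 -0.    -0.004]
```

View pics/p2.png

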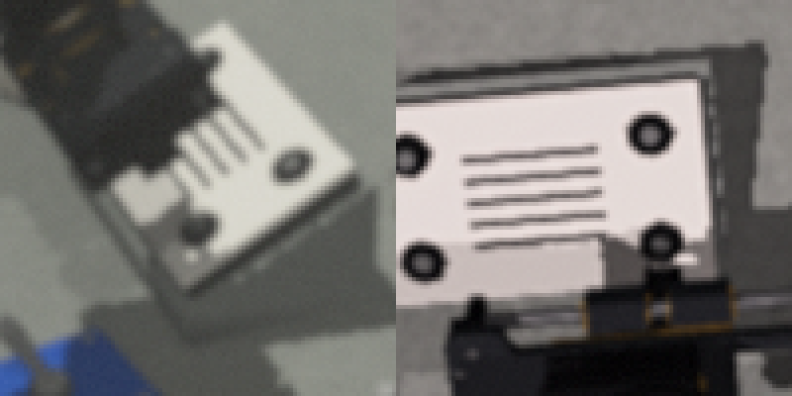

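The closed fingertips sit just above the lower-right collar, at (200,225) in the side view and (660,270) in the top view. Pressing in small steps.

>>> {"fn": "play_rows", "kwargs": {"steps": [[[0,0,0.003,0,0,0,0],[0,0,0.003,0,0,0,0],[0,0,0.003,0,0,0,0],[0,0,0.002,0,0,0,0],[0,0,0,0,0,0,0]]]}}

```text
time_s: 6.0
tool_pos: [0.542, 0.0642, 0.0565]
tool_rot: [180.0, -25.7, 4.2]
force: [0.2, -0.3, -0.3]
grip_width: 0.0005
grasp_force: 0.0
```

>>> {"fn": "play_rows", "kwargs": {"steps": [[[0,0,0.001,0,0,0,0],[0,0,0.001,0,0,0,0],[0,0,0.001,0,0,0,0],[0,0,0,0,0,0,0]]]}}

```text
time_s: 6.4
tool_pos: [0.5435, 0.0643, 0.0542]
tool_rot: [180.0, -25.7, 4.2]
force: [-0.5, 0.2, 0.9]
grip_width: 0.0002
grasp_force: 0.0
```

>>> {"fn": "play_rows", "kwargs": {"steps": [[[0,0,0.001,0,0,0,0],[0,0,0.001,0,0,0,0],[0,0,0.001,0,0,0,0],[0,0,0,0,0,0,0]]]}}

```text
time_s: 6.8
tool_pos: [0.5448, 0.0644, 0.0514]
tool_rot: [180.0, -25.7, 4.2]
force: [0.4, 0.6, 0.1]
grip_width: 0.0003
grasp_force: 0.0
```

>>> {"fn": "play_rows", "kwargs": {"steps": [[[0,0,0.001,0,0,0,0],[0,0,0.001,0,0,0,0],[0,0,0,0,0,0,0]]]}}

```text
time_s: 7.1
tool_pos: [0.5457, 0.0645, 0.0496]
tool_rot: [180.0, -25.7, 4.2]
force: [0.2, -0.2, -0.2]
grip_width: 0.0002
grasp_force: 0.0
```

>>> {"fn": "play_rows", "kwargs": {"steps": [[[0,0,0.001,0,0,0,0],[0,0,0.001,0,0,0,0],[0,0,0,0,0,0,0]]]}}

```text
time_s: 7.4
tool_pos: [0.5465, 0.0645, 0.0478]
tool_rot: [180.0, -25.7, 4.2]
force: [0.1, -0.4, 0.4]
grip_width: 0.0003
grasp_force: 0.0
```

```bash
python3 - <<'E'
from plan import *
show(*pinpose('b',.0))
E
```

```text
t 7.4 pos [0.5465 0.0645 0.0478] q [ 30.  -4. -40. 130.   0.  28. -97.] F [ 0.1 -0.4  0.4] fz_tool [ 0.2  0.4 -0.3] w 0.0003
target [0.5469 0.0639 0.0485] shift tool mm [ 0.6  0.6 -0.4] rotvec [ 0.002  0.001 -0.004]
```

```bash
python3 - <<'E'
from plan import *
import cv2
from cell import read_camera
a=read_camera("side")["frame"][:,:,::-1];b=read_camera("top")["frame"][:,:,::-1]
im=np.hstack([cv2.resize(a[185:255,225:295],(396,396),interpolation=3),cv2.resize(b[190:260,215:285],(396,396),interpolation=3)])
im=(255*(im/255.)**.55).astype(np.uint8)
cv2.imwrite("pics/p3.png",im)
P=cur()[1]
for c,x,y in(('side',225,185),('top',215,190)):print((proj(c,P)-[x,y])*396/70)
E
```

```text
[229.8317038  214.16391398]
[263.85376927 204.96970395]
```

View pics/p3.png

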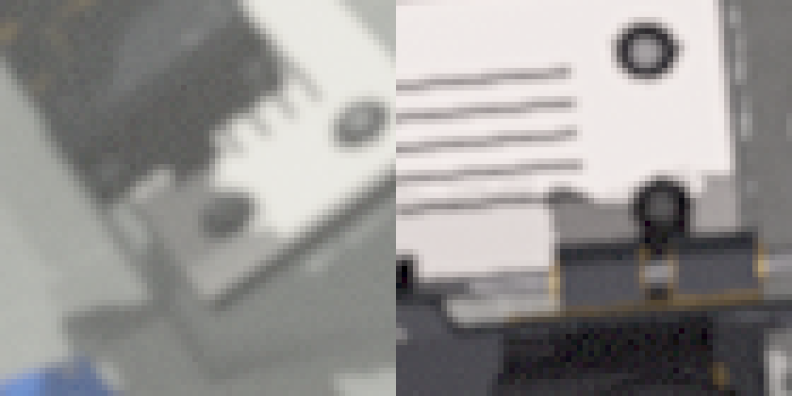

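```bash
python3 - <<'E'
from plan import *
import cv2
from cell import read_camera
a=read_camera("side")["frame"][:,:,::-1];b=read_camera("top")["frame"][:,:,::-1]
A=cv2.resize(a[200:250,235:285],(396,396),interpolation=3);B=cv2.resize(b[200:250,240:290],(396,396),interpolation=3)
P,R=cur()[1:]
for im,c,x,y in((A,'side',235,200),(B,'top',240,200)):
    im[:]=(255*(im/255.)**.6).astype(np.uint8)
    for d,col in((0,(0,0,255)),(-.02,(0,255,0)),(-.04,(255,0,0))):
      for s in(-.0095,.0095) :
        q=(proj(c,P+R@[s,0,d])-[x-.5,y-.5])*396/50; cv2.circle(im,tuple(int(v) for v in q),2,col,-1)
cv2.imwrite("pics/p4.png",np.hstack([A,B]))
print(proj('side',np.array([.538,.0638,.0678])),proj('top',np.array([.538,.0638,.0678])))
E
```

```text
[261.60629175 215.89921034] [261.62856404 230.31452968]
```

View pics/p4.png

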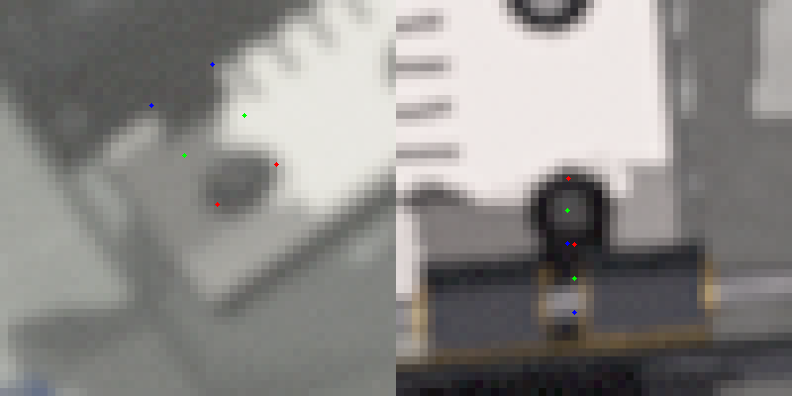

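The fingertips look short of the reported TCP, and no force shows yet. I'll go on down carefully; first contact leaves at least 9 mm of soft travel.

>>> {"fn": "play_rows", "kwargs": {"steps": [[[0,0,0.0015,0,0,0,0],[0,0,0.0015,0,0,0,0],[0,0,0,0,0,0,0]]]}}

```text
time_s: 7.9
tool_pos: [0.5478, 0.0646, 0.045]
tool_rot: [180.0, -25.7, 4.2]
force: [0.1, -0.6, -0.7]
grip_width: 0.0004
grasp_force: 0.0
```

```bash
python3 - <<'E'
from plan import *
show(*pinpose('b',.0))
E
```

```text
t 7.9 pos [0.5478 0.0646 0.045 ] q [ 30.  -4. -41. 130.   1.  27. -98.] F [ 0.1 -0.6 -0.7] fz_tool [-0.3  0.6  0.7] w 0.0004
target [0.5469 0.0639 0.0485] shift tool mm [ 0.7  0.6 -3.5] rotvec [ 0.002  0.001 -0.004]
```

>>> {"fn": "play_rows", "kwargs": {"steps": [[[0,0,0.002,0,0,0,0],[0,0,0.002,0,0,0,0],[0,0,0,0,0,0,0]]]}}

```text
time_s: 8.2
tool_pos: [0.5495, 0.0647, 0.0413]
tool_rot: [180.0, -25.7, 4.2]
force: [0.4, -0.3, -0.3]
grip_width: 0.0003
grasp_force: 0.0
```

```bash
python3 - <<'E'
from plan import *
import cv2
show(*pinpose('b',.0))
from cell import read_camera
a=read_camera("side")["frame"][:,:,::-1];b=read_camera("top")["frame"][:,:,::-1]
P,R=cur()[1:]
A=cv2.resize(a[100:250,180:310],(390,450),interpolation=3);B=cv2.resize(b[180:330,200:330],(390,450),interpolation=3)
for im,c,x,y in((A,'side',180,100),(B,'top',200,180)):
    im[:]=(255*(im/255.)**.5).astype(np.uint8)
    for d in(0,-.02,-.07):
        q=(proj(c,P+R@[0,0,d])-[x-.5,y-.5])*3; cv2.circle(im,tuple(int(v) for v in q),1,(0,0,255),-1)
cv2.imwrite("pics/p5.png",np.hstack([A,B]))
E
```

```text
t 8.2 pos [0.5495 0.0647 0.0413] q [ 30.  -3. -41. 130.   2.  27. -99.] F [ 0.4 -0.3 -0.3] fz_tool [0.2 0.3 0.4] w 0.0003
target [0.5469 0.0639 0.0485] shift tool mm [ 0.7  0.6 -7.6] rotvec [ 0.002  0.002 -0.004]
```

View pics/p5.png

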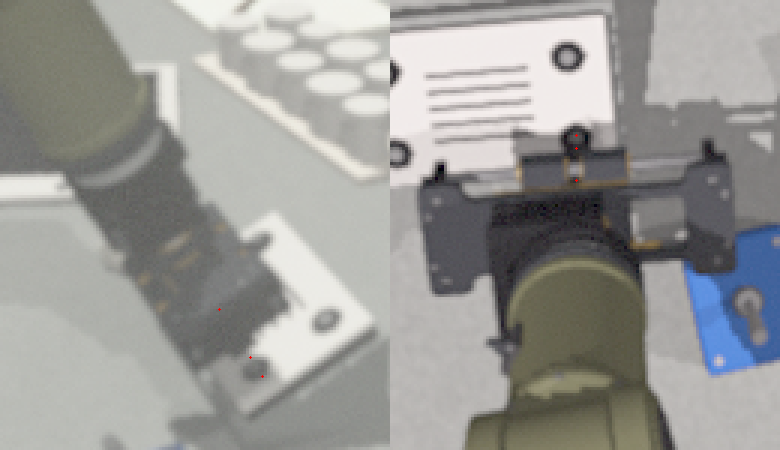

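>>> {"fn": "play_rows", "kwargs": {"steps": [[[0,0,0.002,0,0,0,0],[0,0,0.002,0,0,0,0],[0,0,0,0,0,0,0],[0,0,0,0,0,0,0]]]}}

```text
time_s: 8.7
tool_pos: [0.5513, 0.0649, 0.038]
tool_rot: [180.0, -25.7, 4.2]
force: [-0.1, -0.8, -0.2]
grip_width: -0.0
grasp_force: 0.0
```

>>> {"fn": "play_rows", "kwargs": {"steps": [[[0,0,0.002,0,0,0,0],[0,0,0.002,0,0,0,0],[0,0,0,0,0,0,0],[0,0,0,0,0,0,0]]]}}

```text
time_s: 9.1
tool_pos: [0.5531, 0.065, 0.0344]
tool_rot: [180.0, -25.7, 4.2]
force: [-1.0, 0.7, 0.6]
grip_width: 0.0007
grasp_force: 0.0
```

>>> {"fn": "play_rows", "kwargs": {"steps": [[[0,0,0.0015,0,0,0,0],[0,0,0.0015,0,0,0,0],[0,0,0,0,0,0,0],[0,0,0,0,0,0,0]]]}}

```text
time_s: 9.5
tool_pos: [0.5543, 0.0651, 0.0317]
tool_rot: [180.0, -25.7, 4.2]
force: [0.9, 0.1, -0.5]
grip_width: 0.0006
grasp_force: 0.0
```

```bash
python3 - <<'E'
from plan import *
P=np.array([0.5495,0.0647,0.0413]);R=Ro.from_euler('xyz',[180,-25.7,4.2],degrees=True).as_matrix()
for c,x,y,o in(('side',180,100,0),('top',200,180,390)):
    for n,l in dict(b1=[.0375,.095,-.07],b2=[-.0375,.095,-.07],b3=[.0375,-.095,-.07],b4=[-.0375,-.095,-.07],f1=[.0095,.015,0],f2=[-.0095,.015,0],f3=[.0095,-.015,0],f1u=[.0095,.015,-.07],f3u=[.0095,-.015,-.07]).items():
        print(c,n,((proj(c,P+R@l)-[x,y])*3+[o,0]).round(0))
E
```

```text
side b1 [321. 347.]
side b2 [222. 415.]
side b3 [214. 217.]
side b4 [128. 275.]
side f1 [280. 379.]
side f2 [258. 394.]
side f3 [264. 357.]
side f1u [237. 311.]
side f3u [221. 290.]
top b1 [718. 114.]
top b2 [724. 219.]
top b3 [422. 138.]
top b4 [436. 242.]
top f1 [596. 120.]
top f2 [598. 145.]
top f3 [552. 124.]
top f1u [597. 164.]
top f3u [550. 168.]
```

>>> {"fn": "play_rows", "kwargs": {"steps": [[[0,0,0.002,0,0,0,0],[0,0,0.002,0,0,0,0],[0,0,0.002,0,0,0,0],[0,0,0,0,0,0,0],[0,0,0,0,0,0,0]]]}}

```text
time_s: 10.0
tool_pos: [0.557, 0.0652, 0.0263]
tool_rot: [180.0, -25.7, 4.2]
force: [-0.7, -0.4, 0.1]
grip_width: 0.0003
grasp_force: 0.3
```

>>> {"fn": "play_rows", "kwargs": {"steps": [[[0,0,0.002,0,0,0,0],[0,0,0.002,0,0,0,0],[0,0,0.002,0,0,0,0],[0,0,0,0,0,0,0],[0,0,0,0,0,0,0]]]}}

```text
time_s: 10.5
tool_pos: [0.5596, 0.0654, 0.021]
tool_rot: [180.0, -25.7, 4.2]
force: [-2.5, -1.5, 4.7]
grip_width: 0.0007
grasp_force: 2.8
```

```bash
python3 - <<'E'
from plan import *
import cv2
show(*pinpose('b',.0))
from cell import read_camera
a=read_camera("side")["frame"][:,:,::-1];b=read_camera("top")["frame"][:,:,::-1]
A=cv2.resize(a[170:240,220:290],(396,396),interpolation=3);B=cv2.resize(b[190:260,225:295],(396,396),interpolation=3)
im=np.hstack([A,B]);im=(255*(im/255.)**.45).astype(np.uint8)
cv2.imwrite("pics/p6.png",im)
E
```

```text
t 10.5 pos [0.5596 0.0654 0.021 ] q [  30.    1.  -42.  129.   10.   24. -105.] F [-2.5 -1.5  4.7] fz_tool [-0.3  1.3 -5.4] w 0.0007
target [0.5469 0.0639 0.0485] shift tool mm [  0.4   0.5 -30.3] rotvec [ 0.003  0.001 -0.004]
```

View pics/p6.png

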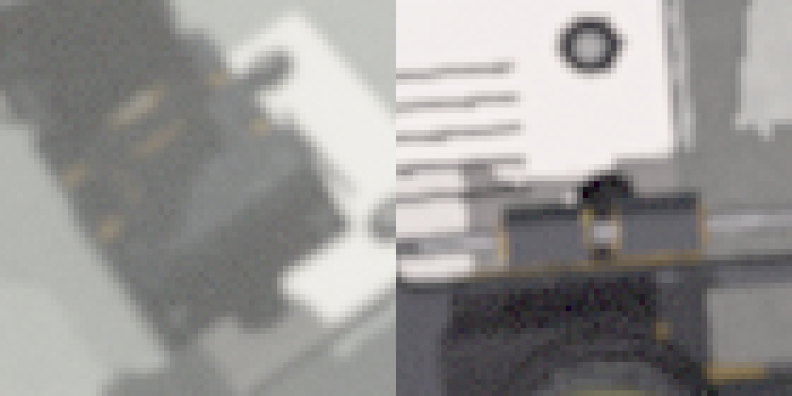

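Contact is at about 5 N, with the fingertips covering the lower-right collar at (250,310) in the side view. The usable tip is about 35 mm short of the reported TCP, so I'll press on by force.

>>> {"fn": "play_rows", "kwargs": {"steps": [[[0,0,0.001,0,0,0,0],[0,0,0.001,0,0,0,0],[0,0,0,0,0,0,0]]]}}

```text
time_s: 10.9
tool_pos: [0.5605, 0.0654, 0.0192]
tool_rot: [180.0, -25.7, 4.2]
force: [-4.1, -0.1, 6.6]
grip_width: 0.0004
grasp_force: 3.9
```

>>> {"fn": "play_rows", "kwargs": {"steps": [[[0,0,0.001,0,0,0,0],[0,0,0.001,0,0,0,0],[0,0,0,0,0,0,0]]]}}

```text
time_s: 11.2
tool_pos: [0.5614, 0.0655, 0.0175]
tool_rot: [180.0, -25.7, 4.2]
force: [-4.1, -1.5, 6.8]
grip_width: 0.0004
grasp_force: 4.0
```

>>> {"fn": "play_rows", "kwargs": {"steps": [[[0,0,0.001,0,0,0,0],[0,0,0.001,0,0,0,0],[0,0,0,0,0,0,0]]]}}

```text
time_s: 11.5
tool_pos: [0.5622, 0.0656, 0.0158]
tool_rot: [179.9, -25.7, 4.2]
force: [-7.2, -1.0, 9.4]
grip_width: 0.0005
grasp_force: 6.0
```

>>> {"fn": "play_rows", "kwargs": {"steps": [[[0,0,0.001,0,0,0,0],[0,0,0,0,0,0,0]]]}}

```text
time_s: 11.7
tool_pos: [0.5625, 0.0655, 0.0154]
tool_rot: [179.9, -25.7, 4.2]
force: [-14.2, -1.3, 20.0]
grip_width: 0.0005
grasp_force: 12.2
```

```bash
python3 - <<'E'
from plan import *
show(*pinpose('b',.0));print(get_obs()['wrist_torque'])
E
```

```text
t 11.7 pos [0.5625 0.0655 0.0154] q [  30.    3.  -41.  129.   12.   24. -107.] F [-14.2  -1.3  20. ] fz_tool [ -4.2   0.3 -24.2] w 0.0005
target [0.5469 0.0639 0.0485] shift tool mm [  0.3   0.5 -36.6] rotvec [ 0.004  0.002 -0.003]
[-0.11606804  1.49354704 -0.07464411]
```

Stiff stop at 24 N after about 9 mm of sliding at around 8 N, so pin B is home. Retract and move across to pin A.

>>> {"fn": "play_rows", "kwargs": {"steps": [[[0,0,-0.005,0,0,0,0],[0,0,-0.012,0,0,0,0],[0,0,-0.015,0,0,0,0],[0.01,-0.02,0,0,0,0,0],[0.01,-0.02,0,0,0,0,0],[0.01,-0.02,0,0,0,0,0],[0.01,-0.02,0,0,0,0,0],[0.01,-0.02,0,0,0,0,0],[0.01,-0.02,0,0,0,0,0],[0,-0.004,0,0,0,0,0],[0,0,0,0,0,0,0],[0,0,0,0,0,0,0]]]}}

```text
time_s: 12.9
tool_pos: [0.5929, 0.1909, 0.0686]
tool_rot: [179.9, -25.6, 4.2]
force: [0.5, -0.0, 0.1]
grip_width: 0.0006
grasp_force: 0.0
```

```bash
python3 - <<'E'
from plan import *
import cv2
show(*pinpose('a',-.026))
from cell import read_camera
n=cv2.imread("pics/side0.png");t=cv2.imread("pics/top0.png")
a=read_camera("side")["frame"][:,:,::-1];b=read_camera("top")["frame"][:,:,::-1]
R=lambda i,y,x:cv2.resize(i[y:y+30,x:x+40],(396,297),interpolation=3)
im=np.vstack([np.hstack([R(n,206,258),R(a,206,258)]),np.hstack([R(t,212,245),R(b,212,245)])])
cv2.imwrite("pics/p7.png",(255*(im/255.)**.6).astype(np.uint8))
E
```

```text
t 12.9 pos [0.5929 0.1909 0.0686] q [  21.    7.  -49.  119.   26.   35. -132.] F [ 0.5 -0.   0.1] fz_tool [0.5 0.  0.1] w 0.0006
target [0.6025 0.1926 0.0512] shift tool mm [ 1.2 -1.1 19.9] rotvec [ 0.004  0.003 -0.004]
```

View pics/p7.png

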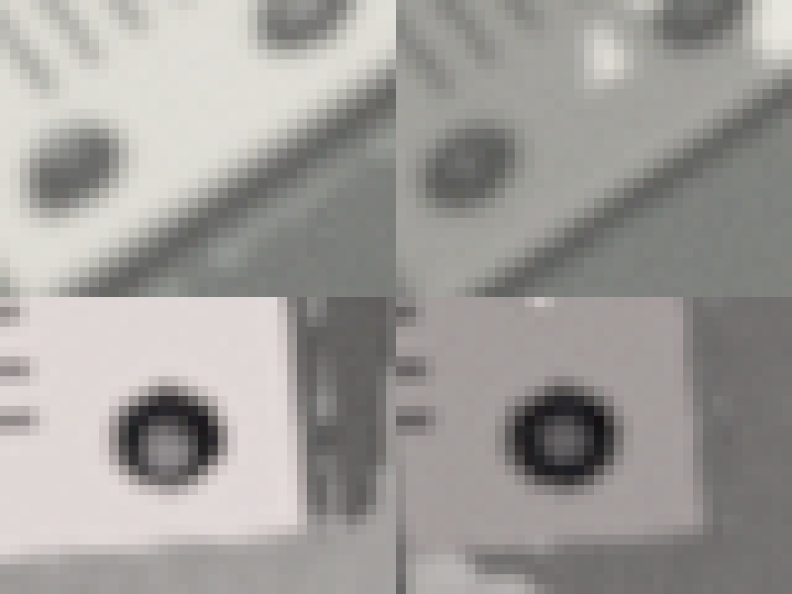

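The before and after views show pin B now centred in its collar, at (460,165) and (560,435), so it is flush. Now pin A.

>>> {"fn": "play_rows", "kwargs": {"steps": [[[0.001,-0.001,0.004,0,0,0,0],[0,0,0.004,0,0,0,0],[0,0,0.004,0,0,0,0],[0,0,0.004,0,0,0,0],[0,0,0.002,0,0,0,0],[0,0,0,0,0,0,0]]]}}

```text
time_s: 13.6
tool_pos: [0.6021, 0.1939, 0.0531]
tool_rot: [180.0, -25.7, 4.2]
force: [0.1, -0.1, -0.1]
grip_width: 0.0004
grasp_force: 0.0
```

>>> {"fn": "play_rows", "kwargs": {"steps": [[[0,0,0.0015,0,0,0,0],[0,0,0.0015,0,0,0,0],[0,0,0,0,0,0,0]]]}}

```text
time_s: 13.9
tool_pos: [0.6036, 0.1942, 0.051]
tool_rot: [180.0, -25.7, 4.2]
force: [-1.2, 0.6, 1.4]
grip_width: 0.0006
grasp_force: 0.7
```

```bash
python3 - <<'E'
from plan import *
show(*pinpose('a',-.026))
E
```

```text
t 13.9 pos [0.6036 0.1942 0.051 ] q [  19.   10.  -48.  118.   32.   34. -136.] F [-1.2  0.6  1.4] fz_tool [-0.4 -0.7 -1.8] w 0.0006
target [0.6025 0.1926 0.0512] shift tool mm [-1.   1.5 -0.6] rotvec [ 0.002  0.001 -0.004]
```

>>> {"fn": "play_rows", "kwargs": {"steps": [[[0,0,0.001,0,0,0,0],[0,0,0.001,0,0,0,0],[0,0,0.001,0,0,0,0],[0,0,0.001,0,0,0,0],[0,0,0,0,0,0,0]]]}}

```text
time_s: 14.4
tool_pos: [0.6053, 0.1943, 0.0475]
tool_rot: [180.0, -25.7, 4.2]
force: [-3.5, -0.5, 3.8]
grip_width: 0.0008
grasp_force: 2.4
```

>>> {"fn": "play_rows", "kwargs": {"steps": [[[0,0,0.001,0,0,0,0],[0,0,0.001,0,0,0,0],[0,0,0,0,0,0,0]]]}}

```text
time_s: 14.7
tool_pos: [0.6063, 0.1944, 0.0456]
tool_rot: [180.0, -25.7, 4.2]
force: [-3.3, 0.9, 3.6]
grip_width: 0.0003
grasp_force: 2.6
```

>>> {"fn": "play_rows", "kwargs": {"steps": [[[0,0,0.001,0,0,0,0],[0,0,0,0,0,0,0]]]}}

```text
time_s: 14.9
tool_pos: [0.6067, 0.1944, 0.0448]
tool_rot: [180.0, -25.7, 4.2]
force: [-3.0, -0.3, 4.1]
grip_width: 0.0003
grasp_force: 2.6
```

>>> {"fn": "play_rows", "kwargs": {"steps": [[[0,0,0.001,0,0,0,0],[0,0,0.001,0,0,0,0],[0,0,0,0,0,0,0]]]}}

```text
time_s: 15.2
tool_pos: [0.6076, 0.1945, 0.0429]
tool_rot: [180.0, -25.7, 4.2]
force: [-3.0, 1.7, 3.9]
grip_width: 0.0
grasp_force: 2.6
```

>>> {"fn": "play_rows", "kwargs": {"steps": [[[0,0,0.001,0,0,0,0],[0,0,0,0,0,0,0]]]}}

```text
time_s: 15.4
tool_pos: [0.6078, 0.1945, 0.0425]
tool_rot: [179.9, -25.7, 4.2]
force: [-9.2, -1.4, 11.8]
grip_width: 0.0004
grasp_force: 7.2
```

>>> {"fn": "play_rows", "kwargs": {"steps": [[[0,0,0.0005,0,0,0,0],[0,0,0,0,0,0,0]]]}}

```text
time_s: 15.6
tool_pos: [0.6079, 0.1945, 0.0424]
tool_rot: [179.9, -25.7, 4.2]
force: [-11.6, -1.3, 15.6]
grip_width: 0.0008
grasp_force: 9.4
```

Pin A hit its stiff stop at 19.5 N after about 9 mm of sliding. Retract.

>>> {"fn": "play_rows", "kwargs": {"steps": [[[0,0,-0.005,0,0,0,0],[0,0,-0.015,0,0,0,0],[0,0,-0.02,0,0,0,0],[0,0,-0.025,0,0,0,0],[0,0,-0.03,0,0,0,0],[0,0,-0.01,0,0,0,0],[0,0,0,0,0,0,0]]]}}

```text
time_s: 16.3
tool_pos: [0.5637, 0.1903, 0.138]
tool_rot: [179.9, -25.9, 4.2]
force: [-1.0, -0.9, 0.5]
grip_width: 0.0006
grasp_force: 0.0
```

```bash
python3 - <<'E'
from plan import *
import cv2
show(*boxpose(-.07,0,.14))
from cell import read_camera
n=cv2.imread("pics/side0.png");t=cv2.imread("pics/top0.png")
a=read_camera("side")["frame"][:,:,::-1];b=read_camera("top")["frame"][:,:,::-1]
cv2.imwrite("pics/sA.png",a);cv2.imwrite("pics/tA.png",b)
# pixel-level check: brightest point inside each collar (grey pin) vs the collar's predicted centre
for k in'ab':
    c=cover(HP,PIN[k])[0]
    u=proj('top',c);x,y=int(round(u[0])),int(round(u[1]))
    for nm,i in(('before',t),('after',b)):print(k,nm,u.round(1),'\n',i[y-6:y+8,x-5:x+6].mean(2).astype(int))
E
```

```text
t 16.3 pos [0.5637 0.1903 0.138 ] q [  26.   -5.  -51.  118.    8.   41. -117.] F [-1.  -0.9  0.5] fz_tool [-0.8  0.8 -0.9] w 0.0006
target [ 0.5134 -0.1771  0.14  ] shift tool mm [-68.1 362.9 -34.6] rotvec [ 0.064 -0.45  -0.268]
a before [197.8 204.1] 
 [[197 193 179 157 146 149 163 182 195 199 198]
 [181 155 122  80  60  70  94 129 169 194 199]
 [133  81  46  23  12  15  32  59 111 167 194]
 [ 74  26  12  12  12  14   8  15  49 112 168]
 [ 36  10  20  30  34  31  18  10  14  52 120]
 [ 21  16  39  62  69  61  36  16   6  20  80]
 [ 17  23  57  85  94  86  58  24   7  23  83]
 [ 21  27  68  93  97  93  70  23   4  44 117]
 [ 49  26  58  88  93  83  60  18  13  70 148]
 [ 98  42  37  59  65  55  31  17  53 120 175]
 [154 100  62  48  43  32  28  58 120 173 195]
 [188 166 139 110  99  84  86 126 172 195 198]
 [197 195 186 174 169 163 162 179 195 198 197]
 [197 196 197 196 196 195 194 198 199 196 197]]
a after [197.8 204.1] 
 [[228 224 211 186 175 180 193 213 225 229 228]
 [212 184 147 100  78  83 116 156 199 225 230]
 [162 102  55  27  15  21  38  71 135 199 226]
 [ 91  34  15  18  22
[... 1163 characters left out ...]
197 198 197 196]]
b after [261.9 226.1] 
 [[116 116 109  95  84  85  96 108 113 116 115]
 [111  96  78  55  38  41  55  74  94 108 114]
 [ 82  56  35  19  10  12  17  29  54  84 108]
 [ 45  21   9   7  12  12   5   7  19  50  95]
 [ 24   7   8  24  30  30  20   8   6  29  76]
 [ 16   9  19  37  46  47  33  15   5  18  62]
 [ 16   9  20  44  51  54  41  19   8  23  68]
 [ 17   9  17  35  47  46  35  15   6  27  77]
 [ 32   7   8  18  31  31  19   9  11  46  90]
 [ 61  29  12   9   9   7   7  15  42  79 106]
 [ 96  66  42  32  27  22  30  51  81 105 115]
 [112 101  90  83  73  70  80  94 108 114 118]
 [115 114 114 112 106 104 109 114 115 116 116]
 [115 116 115 116 116 115 116 117 115 115 114]]
```

Both pins now sit centred in their collars. Move over in front of the grey box.

>>> {"fn": "play_rows", "kwargs": {"steps": [[[-0.006,0.03,-0.004,0,0,0,0],[-0.006,0.03,-0.004,0,0,0,0],[-0.006,0.03,-0.004,0,0,0,0],[-0.006,0.03,-0.004,0,0,0,0],[-0.006,0.03,-0.004,0,0,0,0],[-0.006,0.03,-0.004,0,0,0,0],[-0.006,0.03,-0.004,0,0,0,0],[-0.006,0.03,-0.004,0,0,0,0],[-0.006,0.03,-0.004,0,0,0,0],[-0.006,0.03,-0.004,0,0,0,0],[-0.006,0.03,-0.004,0,0,0,0],[0,0.03,0,0,0,0,0]]]}}

```text
time_s: 17.6
tool_pos: [0.5089, -0.1753, 0.145]
tool_rot: [-180.0, -25.5, 4.1]
force: [0.2, 0.1, 0.6]
grip_width: 0.0006
grasp_force: 0.0
```

>>> {"fn": "play_rows", "kwargs": {"steps": [[[0,0,0,0.013,-0.09,-0.054,0],[0,0,0,0.013,-0.09,-0.054,0],[0,0,0,0.013,-0.09,-0.054,0],[0,0,0,0.013,-0.09,-0.054,0],[0,0,0,0.013,-0.09,-0.054,0],[0,0,0,0,0,0,0],[0,0,0,0,0,0,0]]]}}

```text
time_s: 18.3
tool_pos: [0.5099, -0.1735, 0.1451]
tool_rot: [-179.7, 0.3, 19.9]
force: [0.3, 0.2, -0.4]
grip_width: 0.0005
grasp_force: 0.0
```

```bash
python3 - <<'E'
from plan import *
show(*boxpose(-.07,0,.05))
E
```

```text
t 18.3 pos [ 0.5099 -0.1735  0.1451] q [ 27.   7. -12. 102.   1.  72. -55.] F [ 0.3  0.2 -0.4] fz_tool [ 0.3 -0.1  0.4] w 0.0005
target [ 0.5134 -0.1771  0.05  ] shift tool mm [ 2.6  5.  95. ] rotvec [-0.005  0.005  0.003]
```

>>> {"fn": "play_rows", "kwargs": {"steps": [[[0.001,0.002,0.02,0,0,0,0],[0.001,0.002,0.02,0,0,0,0],[0.001,0.001,0.02,0,0,0,0],[0,0,0.02,0,0,0,0],[0,0,0.012,0,0,0,0],[0,0,0,0,0,0,0],[0,0,0,0,0,0,0]]]}}

```text
time_s: 19.0
tool_pos: [0.5144, -0.1777, 0.0557]
tool_rot: [-179.8, 0.2, 19.9]
force: [0.5, -0.0, 0.3]
grip_width: 0.0002
grasp_force: 0.0
```

```bash
python3 - <<'E'
from plan import *
import cv2
show(*boxpose(-.07,0,.05))
from cell import read_camera
a=read_camera("side")["frame"][:,:,::-1];b=read_camera("top")["frame"][:,:,::-1]
A=cv2.resize(a[235:325,265:355],(396,396),interpolation=3);B=cv2.resize(b[170:260,325:415],(396,396),interpolation=3)
P,R=cur()[1:]
for im,c,x,y in((A,'side',265,235),(B,'top',325,170)):
    im[:]=(255*(im/255.)**.5).astype(np.uint8)
    for d in(0,-.035):
        q=(proj(c,P+R@[0,0,d])-[x-.5,y-.5])*4.4; cv2.circle(im,tuple(int(v) for v in q),2,(0,0,255),-1)
cv2.imwrite("pics/p8.png",np.hstack([A,B]))
E
```

```text
t 19.0 pos [ 0.5144 -0.1777  0.0557] q [ 27.  12. -12. 107.   3.  61. -56.] F [ 0.5 -0.   0.3] fz_tool [ 0.5  0.2 -0.3] w 0.0002
target [ 0.5134 -0.1771  0.05  ] shift tool mm [-0.7 -0.9  5.7] rotvec [-0.003  0.003  0.002]
```

View pics/p8.png

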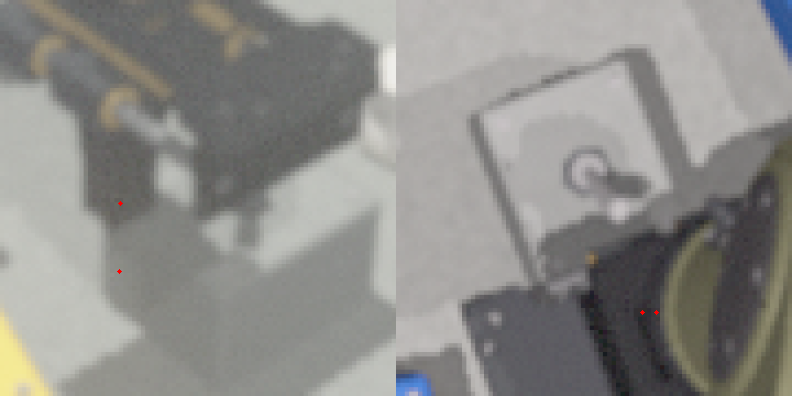

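Side view: the finger's end is at (120,213), right at the −35 mm marker, and the lever at (250,225) is ahead of it. Now push along +x.

>>> {"fn": "play_rows", "kwargs": {"steps": [[[0,-0.001,0.003,0,0,0,0],[0.008,0,0,0,0,0,0],[0.008,0,0,0,0,0,0],[0.008,0,0,0,0,0,0],[0.008,0,0,0,0,0,0],[0.005,0,0,0,0,0,0],[0,0,0,0,0,0,0]]]}}

```text
time_s: 19.8
tool_pos: [0.5478, -0.1637, 0.0518]
tool_rot: [-179.7, 0.4, 20.0]
force: [-4.7, -0.5, 2.2]
grip_width: 0.0005
grasp_force: 3.0
```

>>> {"fn": "play_rows", "kwargs": {"steps": [[[0.003,0,0,0,0,0,0],[0.003,0,0,0,0,0,0],[0.003,0,0,0,0,0,0],[0,0,0,0,0,0,0]]]}}

```text
time_s: 20.2
tool_pos: [0.5574, -0.1603, 0.052]
tool_rot: [-179.8, 0.3, 20.0]
force: [-3.2, 0.7, 2.3]
grip_width: 0.0001
grasp_force: 1.5
```

```bash
python3 - <<'E'
from plan import *
show(*boxpose(0,0,.05))
E
```

```text
t 20.2 pos [ 0.5574 -0.1603  0.052 ] q [ 24.  17. -12. 102.   4.  62. -60.] F [-3.2  0.7  2.3] fz_tool [-2.8 -1.8 -2.3] w 0.0001
target [ 0.5793 -0.1534  0.05  ] shift tool mm [23.   1.   1.9] rotvec [-0.004  0.004  0.004]
```

>>> {"fn": "play_rows", "kwargs": {"steps": [[[0.003,0,0,0,0,0,0],[0.003,0,0,0,0,0,0],[0.003,0,0,0,0,0,0],[0.003,0,0,0,0,0,0],[0,0,0,0,0,0,0]]]}}

```text
time_s: 20.7
tool_pos: [0.5697, -0.1562, 0.0521]
tool_rot: [-179.8, 0.1, 20.0]
force: [-1.0, 0.3, -0.7]
grip_width: 0.0006
grasp_force: 0.0
```

>>> {"fn": "play_rows", "kwargs": {"steps": [[[0.003,0,0,0,0,0,0],[0,0,0,0,0,0,0],[-0.02,0,0,0,0,0,0],[-0.03,0,0,0,0,0,0],[-0.02,0,-0.03,0,0,0,0],[0,0,-0.04,0,0,0,0],[-0.02,0,-0.04,0,0,0,0],[-0.02,0,-0.02,0,0,0,0],[-0.02,0,0,0,0,0,0],[0,0,0,0,0,0,0]]]}}

```text
time_s: 21.7
tool_pos: [0.4485, -0.202, 0.1837]
tool_rot: [-179.9, 0.2, 19.7]
force: [0.1, -0.7, -1.3]
grip_width: 0.0003
grasp_force: 0.0
```

```bash
python3 - <<'E'
from plan import *
import cv2
from cell import read_camera,silhouettes
o=get_obs();print(o['tool_pos'],o['force'],o['time_s'])
b=read_camera("top")["frame"];a=read_camera("side")["frame"]
p=BX
for s,n in((-1,'off'),(1,'on')):
    T=np.array([p[0],p[1],0])+Rz(p[2])@np.array([s*.021,0,.104]);print(n,proj('top',T).round(1),proj('side',T).round(1))
for c in('top','side'):
    for n in('toggle','toggle_tip','jar_1'):
        for r in silhouettes(c,n):
            ys,xs=np.nonzero(r["pixels"]);print(c,n,round(r['p'],2),r['extent'],xs.mean().round(1),ys.mean().round(1))
x,y=328,250
a0=cv2.imread("pics/side0.png")[:,:,::-1]
d=np.abs(a.astype(int)-a0).mean(2)
for nm,i in(('before',a0),('after',a)):print(nm,'\n',i[256:284:2,306:340:2].mean(2).astype(int))
E
```

```text
[ 0.44848638 -0.20196166  0.18371643] [ 0.13173482 -0.73271362 -1.31071104] 21.7
off [375.8 218. ] [312.6 263.3]
on [368.3 197.9] [330.4 253.8]
top toggle 0.61 [440.0, 175.9, 451.5, 184.1] 443.8 180.5
top toggle_tip 0.6 [439.4, 175.6, 448.4, 185.4] 443.9 180.5
top toggle_tip 0.42 [315.7, 279.4, 325.9, 295.1] 320.7 286.5
top jar_1 0.78 [234.1, 142.0, 255.3, 161.4] 243.4 152.0
top jar_1 0.75 [320.7, 146.7, 339.4, 170.8] 330.1 157.6
top jar_1 0.74 [120.3, 231.2, 151.3, 256.4] 135.4 240.3
side toggle 0.49 [318.7, 254.4, 331.7, 278.2] 325.4 263.6
side toggle 0.49 [386.1, 307.8, 393.0, 323.0] 389.8 315.0
side toggle_tip 0.71 [316.2, 256.9, 331.0, 280.3] 324.4 264.8
side toggle_tip 0.67 [228.6, 299.3, 248.2, 318.1] 235.8 306.3
side toggle_tip 0.62 [212.3, 244.6, 225.9, 258.8] 220.1 251.6
side jar_1 0.64 [343.5, 247.2, 367.3, 273.6] 356.7 258.7
side jar_1 0.62 [316.8, 196.0, 338.1, 224.6] 325.4 210.0
side jar_1 0.43 [212.0, 176.2, 226.0, 189.7] 218.1 182.3
before 
 [[130 127 128 128 126 128 127 130 128 126 126 128 128 128 132 131 126]
 [130 130 127 130 129 127 126 129 127 125 128 130 127 128
[... 1169 characters left out ...]
144 145 147 143 144 136 127 119 102 112 142 149 150 148 147]
 [149 148 144 142 142 144 144 135 124 109 102 130 143 146 149 147 146]
 [147 147 142 141 144 145 146 131 119 104 115 141 145 143 142 145 145]
 [145 143 142 145 145 146 143 130 113 105 131 144 145 144 143 141 143]
 [142 142 145 145 146 147 140 123 107 115 141 144 145 145 145 145 142]
 [146 144 143 144 145 146 146 120 104 126 142 146 145 146 146 143 144]
 [143 145 142 145 134 142 145 122 108 115 141 145 147 148 145 144 144]
 [143 144 144 140 111 113 137 143 131  97 120 131 133 133 119 120 137]
 [145 141 142 136 101  88  97 102  93  72  86  95  95  96  90  91 101]
 [144 144 145 142 124  93  81  74  73  79 102 117 116 109 117 113 121]]
```

The lever now leans right (+x), as predicted for "on", and the jars and pins are as they should be. Handing in.

```bash
python3 -c "
from cell import sign_off;print(sign_off())"
```

```text
the job is handed in; nothing more can be done
None
```

I pressed both pins home, with a highest reading of about 24 N, then flipped the grey box's toggle to on; the jars were not touched, and I handed the job in at about 22 s.

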